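# Roll a shaft blank into the V-cradle and butt it against the stop

## Task

Roll the bare metal bar along the bench with the fingertips, up the low ramp and over its edge, so that it settles in the groove of the wooden V-cradle. Then push its near end so that it slides along the groove until its far end rests against the metal stop. Push and roll it only, do not lift it, and leave the other things on the bench where they are.

Things in the scene. Friction and masses are not known exactly. Their poses are not given: they have to be found in the camera images.
- bar: Plain smooth aluminium bar, 44 mm diameter, 160 mm long, 0.4 to 0.8 kg, friction about 0.35, rolls easily. Lies on the bench on the cradle's ramp side, within 0.2 rad of the groove's direction. Origin at its centre, 22 mm above the bench. Its x axis is the bar's axis, pointing to the end nearer the stop; y and z turn as it rolls (z up at the start).
- cradle: Wooden V-cradle fixed to the bench, 170 mm long. Origin on the bench under the groove's bottom line. x runs along the groove, away from the robot, to the stop; y to the ramp side; z up. Wood spans x -95 to +75 mm. At the start the bar's centre is at x -38 to -62, y +150 to +220 mm in this frame: rolled straight at the cradle it clears the stop.
- groove (a point): Point on the groove's bottom line, at cradle x 0, 2 mm above the bench. Both flanks slope 30 degrees from level. The far flank rises to a wooden back rail 40 mm high at cradle y -32 to -50 mm. A bar lying fully in the groove has its centre over this line, 27.4 mm above the bench.
- edge (a point): Point (cradle x 0) on the top edge between ramp and groove, cradle y +18 mm, 12.4 mm above the bench. From here the ramp falls at 12 degrees to the bench at y +76 mm, over the whole 170 mm length. A bar whose axis has been pushed past this edge drops the last few mm into the groove by itself.
- stop (a point): Point on the face of the metal stop plate at the groove's far end, cradle x +65 mm, at the height of a seated bar's centre. The plate is upright, 46 mm high, cradle y -50 to +18 mm, fixed. With the bar seated against it, the bar's centre is at cradle x -15 mm and its near end at x -95 mm, level with the wood's near end.
- tape_measure: Bystander: yellow pocket tape measure, 68x84x37 mm, right of the cradle, on the robot's side. Origin: centre of its underside.
- pliers: Bystander: blue-handled pliers lying flat, 62x184x14 mm, left of the bar. Origin: centre of the underside.
- offcut: Bystander: flat piece of brown softwood, 60x120x20 mm, beyond the bar's far end. Origin: centre of its underside.
- electrical_tape: Bystander: black roll of tape lying flat, 68 mm diameter, 19 mm high, right of the cradle, behind its back rail. Origin: centre of its underside.
- nail_jar: Bystander: small glass jar of nails with a steel lid, 58 mm diameter, 74 mm high, standing left of the bar. Origin: centre of its underside.

How it is judged:
On the way, in this order (a step that is already met when the one before it is completed fails the run):
1. the bar rolls (turns about its own axis by more than 75 degrees from how it lay) while still out on the bench or ramp (angle between bar's own z axis and vertical above 1.3 rad and y of bar in the frame of cradle above 0.02 m), for 0.05 s.
2. the bar lies in the groove: centre within 6 mm of the groove's middle plane, less than 31 mm high, in line within 0.06 rad (y of bar in the frame of cradle between -0.006 and 0.006 m and z of bar in the frame of cradle below 0.031 m and angle between the x axis of bar and the x axis of cradle, either way round below 0.06 rad and x of bar in the frame of cradle between -0.09 and -0.01 m), for 0.2 s.
At the end, for the whole second after the job is handed in: The bar lies at rest in the groove (centre within 5 mm of the groove's middle plane, 23 to 31 mm high, in line within 0.05 rad) with its far end against the stop plate (gap under 4 mm) (y of bar in the frame of cradle between -0.005 and 0.005 m and z of bar in the frame of cradle between 0.023 and 0.031 m and angle between the x axis of bar and the x axis of cradle, either way round below 0.05 rad and x of bar in the frame of cradle between -0.019 and -0.011 m and linear speed of bar below 0.01 m/s and angular speed of bar below 0.3 rad/s); the robot touches nothing.
It fails at once if the bar is lifted (its centre more than 50 mm above the bench) (height (world z) of bar above 0.05 m).
It fails at once if the bar is tipped up on end (axis more than about 15 degrees from level) (angle between bar's own x axis and vertical below 1.31 rad or angle between bar's own x axis and vertical above 1.83 rad).
It fails at once if a bystander is moved by more than 15 mm (distance of any of tape_measure, pliers, offcut, electrical_tape, nail_jar from where it was at the start of the episode above 0.015 m).
It also fails if it takes over 54 s, if anything falls off the work surface, if the arm or the gripper's body presses on something with over 40 N, if the wrist force passes 120 N, or if a joint passes its speed limit or range.

## Robot

A 6-joint arm with a two-finger parallel gripper is mounted at the origin on the work surface; the furniture and walls round the work are solid. World frame = base frame: x ahead of the robot, y to its left, z up, the work surface at z = 0. Lengths are in m, angles in rad, forces in N, time in s.
With the tool pointing down it reaches from about 0.4 to 0.925 m from the base axis. Payload 3.4 kg.
Tool frame: the origin (TCP) lies at the very end of the fingers, on their centre line; the grasp point (between the pads) lies 19 mm behind it; z points along the fingers, y is the line along which they close (so a half turn about z gives the same grasp; the last joint's range is limited). The gripper opens to 85 mm and grips with 20 to 120 N. Pads are 22 mm wide; open, the fingers measure 114 mm over their backs; the gripper's body (76 mm by 85 mm) begins 54 mm behind the grasp point. The pads swing forward as they close: fully open they stand 13 mm farther back than shut.
Start: joints at [1.147, 0.307, 1.506, -0, 1.328, -0.073], TCP at [0.198, 0.54, 0.231] pointing down, gripper open.
Joint ranges: [-3.12, 3.12], [-1.05, 2.28], [0.14, 2.33], [-1.42, 4.57], [0.1, 2.73], [-2.68, 2.68]. Speed limits (rad/s): [2.57, 2.57, 3.14, 3.14, 3.14, 3.14].

## Interface

Orientations are given as a 3x3 rotation matrix whose columns are the frame's x, y, z axes.
In Python, from cell import bot, cams gives the robot as it stands.
- The arm moves only by the shell command python3 -m pendant 'ROWS' [OPENING]. ROWS is text: rows parted by semicolons, each of 6 numbers parted by spaces: the shift along the tool's x, y, z as a fraction of full scale, then the turn, a rotation vector about the tool's x, y, z as a fraction of full scale. A call has 1 to 12 rows; each row shifts and turns the commanded pose from where the row before left it, along the tool's axes as they then stand; what a row does not reach is not made up. Full scale, the value 1, is 0.1 m for a shift and 180 degrees for a turn. A row lasts 1/12 s, in which the tool goes at most 41.7 mm and 7.16 degrees, less where a joint would pass 70% of its speed; a pose out of reach is approached as far as the arm can. A call with a number of a shift or a turn outside -1 to 1 is refused whole. A call with a gripper value outside its range is refused whole. OPENING is the closure, from 0 (fully open) to 1 (shut), set as the call begins (- or left out, the last holds). The fingers move at their own pace and stop on an object; the grip force is fixed at half the most. Time passes only in rows, so rows that do not move let the fingers close. It gives the time, the measured TCP pose, the force, the opening and the grip force at its end, in the units of the state.
- bot.observe(): the state, without advancing time (a new reading comes with each control period).
- cams.read_camera(name): name is "scene" or "side" or "wrist"; returns the picture (384x512x3 uint8, red, green, blue); there is no depth.
- cams.get_calibration(name): a dict with "fx", "fy", "cx", "cy" (pixels), "T" (4x4, takes a point from camera to world coordinates); the wrist camera has in their place "T_tool_cam" (4x4, takes a point from camera to tool coordinates, whose origin is the TCP and whose axes are the flange's). Camera axes: x right, y up, looking along -z (the intrinsics and any distortion apply to the point x, -y, -z); pixel columns grow to the right and rows downward; lengths in m; the calibration is good to about 2 mm. A picture is of the moment at which its call begins: read the wrist's pose just before it. get_calibration takes no time and is no camera call.
- bot.job_done(): hands the job in; it is judged then, once.
The state is a dict: "time": time; "qpos": joint angles; "dq": joint speeds; "joint_torque": joint torques, N m; "tcp_pos": TCP position; "tcp_rot": TCP orientation; "wrist_force": force on the tool from outside, world axes, zero at the start; "ft_torque": the same for the moment, N m; "opening": finger opening in m; "gripper_force": force on a finger pad.
Only numpy, scipy, OpenCV 4.12 (cv2) and the standard library are available. Lean on these libraries where they do the work, as an engineer would, in place of code of your own. Each camera call takes 0.05 s, during which the arm holds its last target. There are 200 camera calls.

## Working session

There is one attempt and no reset: what is moved stays moved. The work goes in short steps, Python scripts to look and compute and a shell command to move; the robot and the scene stay as the last step left them, time stands still between calls to the robot, and variables do not carry over. Pictures are saved under pics/ and viewed, at most 10 in all, crops included, and the job is handed in when it is done.

```bash
mkdir -p pics; python3 - <<'E'
from cell import bot,cams
import cv2
o=bot.observe();print(o['time'],o['tcp_pos'],o['tcp_rot'],o['opening'])
for n in ("scene","side"):
    cv2.imwrite(f"pics/{n}0.png",cams.read_camera(n)[:,:,::-1]);c=cams.get_calibration(n);print(n,c)
print(cams.get_calibration("wrist"))
E
```

```text
0.0 [0.19734089 0.53933623 0.23038948] [[-9.39101955e-01  3.43637647e-01 -8.28399185e-04]
 [ 3.43638618e-01  9.39100128e-01 -1.85741815e-03]
 [ 1.39670976e-04 -2.02897497e-03 -9.99997932e-01]] 0.08523958514065119
scene {'fx': 352.21052812661173, 'fy': 352.21052812661173, 'cx': 247.5424350513352, 'cy': 192.17488618872125, 'T': array([[ 0.87090467,  0.38185917, -0.30936812,  0.29038484],
       [-0.49117775,  0.69734413, -0.52197278, -0.38721277],
       [ 0.01641595,  0.60654326,  0.79488099,  0.76474061],
       [ 0.        ,  0.        ,  0.        ,  1.        ]])}
side {'fx': 348.57427790012537, 'fy': 348.57427790012537, 'cx': 258.8471533263501, 'cy': 194.78338772225646, 'T': array([[-0.99259731,  0.06517432, -0.10248357,  0.46479459],
       [-0.11986827, -0.38988539,  0.91302847,  0.90885557],
       [ 0.01954916,  0.91855413,  0.39481152,  0.40850814],
       [ 0.        ,  0.        ,  0.        ,  1.        ]])}
{'fx': 273.9520928080623, 'fy': 273.9520928080623, 'cx': 259.59562326680043, 'cy': 190.73864676485772, 'T_tool_cam': array([[-1.63387448e-04,  9.61097551e-01,  2.76209107e-01,
         7.00769563e-02],
       [ 9.99999860e-01,  2.96250035e-04, -4.39296731e-04,
         1.15849222e-03],
       [-5.04033970e-04,  2.76208997e-01, -9.61097464e-01,
        -1.42695603e-01],
       [ 0.00000000e+00,  0.00000000e+00,  0.00000000e+00,
         1.00000000e+00]])}
```

View pics/scene0.png

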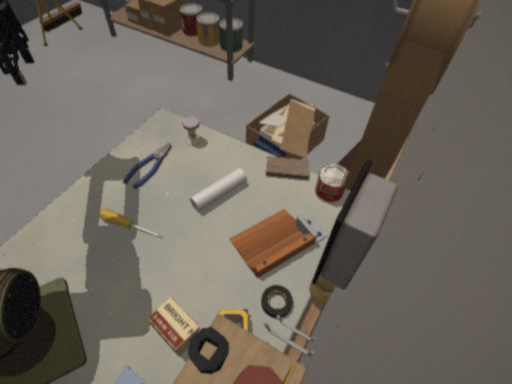

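View pics/side0.png

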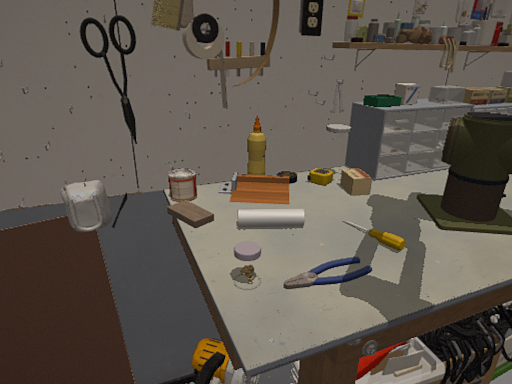

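The scene view shows the bar at about (193,202)-(245,178) and the cradle with corners near (232,240), (287,211), (315,240), (260,272). The stop is at (312,228) on the far right. The side view has the bar at (238-303, 218) and the cradle behind it.

```bash
cat > h.py <<'E'
import numpy as np,cv2
from cell import bot,cams
def ray(n,uv,z):
    c=cams.get_calibration(n);T=c['T'];u,v=uv
    d=T[:3,:3]@np.array([(u-c['cx'])/c['fx'],-(v-c['cy'])/c['fy'],-1]);o=T[:3,3]
    return o+d*(z-o[2])/d[2]
def proj(n,p):
    c=cams.get_calibration(n);T=c['T'];q=T[:3,:3].T@(np.array(p)-T[:3,3])
    return np.array([c['cx']+c['fx']*q[0]/-q[2],c['cy']-c['fy']*q[1]/-q[2]])
def big(m):
    k,l,s,_=cv2.connectedComponentsWithStats(m.astype(np.uint8));i=1+np.argmax(s[1:,4]);return l==i
E
python3 - <<'E'
from h import *
im=cv2.imread("pics/scene0.png");sd=cv2.imread("pics/side0.png")
cv2.imwrite("pics/crop.png",cv2.resize(im[150:300,170:350],None,fx=4,fy=4,interpolation=cv2.INTER_CUBIC))
def bar(n,im,x0,x1,y0,y1,t):
    m=np.zeros(im.shape[:2],bool);c=im[y0:y1,x0:x1].astype(int)
    m[y0:y1,x0:x1]=(c.min(2)>t)&(c.max(2)-c.min(2)<25)
    m=big(m);r=cv2.minAreaRect(np.argwhere(m)[:,::-1].astype(np.float32));print(n,m.sum(),r)
    b=cv2.boxPoints(r)
    e=sorted([np.linalg.norm(b[i]-b[(i+1)%4]) for i in range(4)])
    i=0 if np.linalg.norm(b[0]-b[1])<np.linalg.norm(b[1]-b[2]) else 1
    A=(b[i]+b[i+1])/2;B=(b[(i+2)%4]+b[(i+3)%4])/2
    P,Q=ray(n,A,.022),ray(n,B,.022);print(P,Q,np.linalg.norm(P-Q),(P+Q)/2)
print(im[185:195,215:222].mean((0,1)),im[210,200],sd[215,270],sd[235,270])
bar("scene",im,180,255,160,215,150);bar("side",sd,230,312,203,233,150)
for n,q in(("TL",(232,240)),("TR",(287,211))):print(n,ray("scene",q,0))
E
```

```text
[153.95714286 161.55714286 168.05714286] [74 79 82] [184 193 201] [132 145 149]
scene 546 ((218.0, 184.49998474121094), (10.144573211669922, 58.44981002807617), 58.570438385009766)
[0.60769972 0.17675962 0.022     ] [0.44293518 0.14705544 0.022     ] 0.1674206963464336 [0.52531745 0.16190753 0.022     ]
side 593 ((271.0, 213.0), (8.0, 66.0), 90.0)
[0.43889825 0.11159815 0.022     ] [0.6027251 0.1380029 0.022    ] 0.165941093972123 [0.52081168 0.12480052 0.022     ]
TL [4.81216643e-01 3.84674188e-03 1.11022302e-16]
TR [6.48476805e-01 1.08557031e-02 1.11022302e-16]
```

View pics/crop.png

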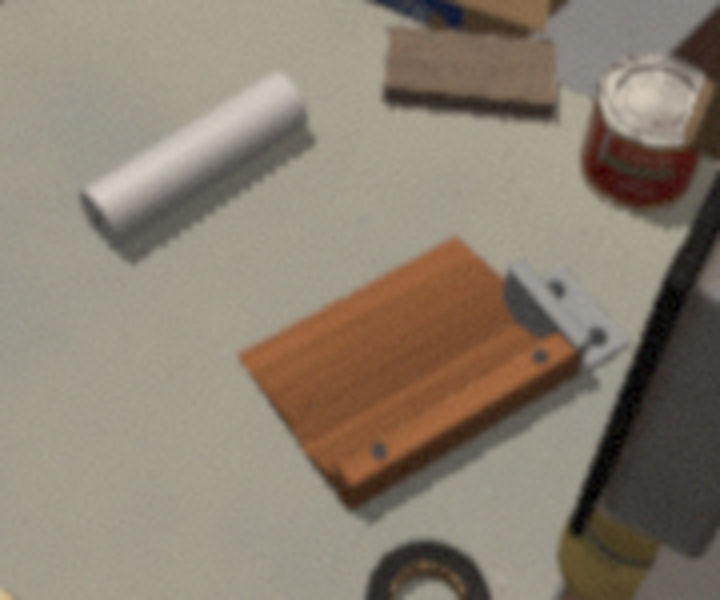

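The crop shows the ramp-foot corners at about (240,355) and (457,238), the rail's top outer corners at (350,488) and (580,355), and the bar's axis ends at about (107,215) and (290,96).

```bash
cat >> h.py <<'E'
def R2(a): return np.array([[np.cos(a),-np.sin(a)],[np.sin(a),np.cos(a)]])
E
python3 - <<'E'
from h import *
from scipy.optimize import least_squares
f=lambda p:(p[0]/4+170-.4,p[1]/4+150-.4)
pts=[((240,355),(-.095,.076,0)),((457,238),(.075,.076,0)),((350,488),(-.095,-.05,.04)),((580,355),(.075,-.05,.04))]
W=np.array([ray("scene",f(p),q[2])[:2] for p,q in pts]);L=np.array([q[:2] for _,q in pts])
s=least_squares(lambda v:((L@R2(v[2]).T+v[:2])-W).ravel(),[.55,-.05,0]).x
print("cradle",s,((L@R2(s[2]).T+s[:2])-W).round(4).tolist())
A,B=ray("scene",f((107,215)),.022)[:2],ray("scene",f((290,96)),.022)[:2]
d=B-A;print("bar",A,B,np.linalg.norm(d),np.arctan2(d[1],d[0]))
print("rel",((A+B)/2-s[:2])@R2(s[2]),np.arctan2(d[1],d[0])-s[2])
print("side of bar", proj("side",[*((A+B)/2),.022]))
sd=cv2.imread("pics/side0.png");cv2.imwrite("pics/sc.png",cv2.resize(sd[165:305,155:345],None,fx=4,fy=4,interpolation=cv2.INTER_CUBIC))
for q in L[:2]: print("side foot",proj("side",[*(R2(s[2])@q+s[:2]),0]))
for q in (A,B): print("side bar",proj("side",[*q,0.022]))
# bystanders rough, from scene
for n,p,z in(("jar",(191,122),.074),("offL",(267,164),.02),("offR",(308,178),0),("etape",(277,301),.019),("tapem",(235,318),.037),("plTip",(170,147),0.01),("plL",(126,180),.01),("plR",(138,186),.01)):print(n,ray("scene",p,z).round(3))
E
```

```text
cradle [ 0.57277851 -0.06007513  0.03660062] [[-0.0031, 0.0016], [0.0004, -0.0013], [-0.0029, 0.0002], [0.0056, -0.0004]]
bar [0.44563467 0.13241429] [0.59798305 0.16398273] 0.1555846907806996 0.20432067076117974
rel [-0.04331427  0.20999926] 0.16772004745143992
side of bar [269.89379219 217.15564723]
side foot [290.57631558 203.68653155]
side foot [230.71917642 200.54464074]
side bar [301.23861291 216.50138133]
side bar [238.05973974 217.82012494]
jar [0.541 0.368 0.074]
offL [0.678 0.163 0.02 ]
offR [ 0.763  0.077 -0.   ]
etape [ 0.491 -0.185  0.019]
tapem [ 0.392 -0.178  0.037]
plTip [0.465 0.366 0.01 ]
plL [0.312 0.306 0.01 ]
plR [0.334 0.27  0.01 ]
```

View pics/sc.png

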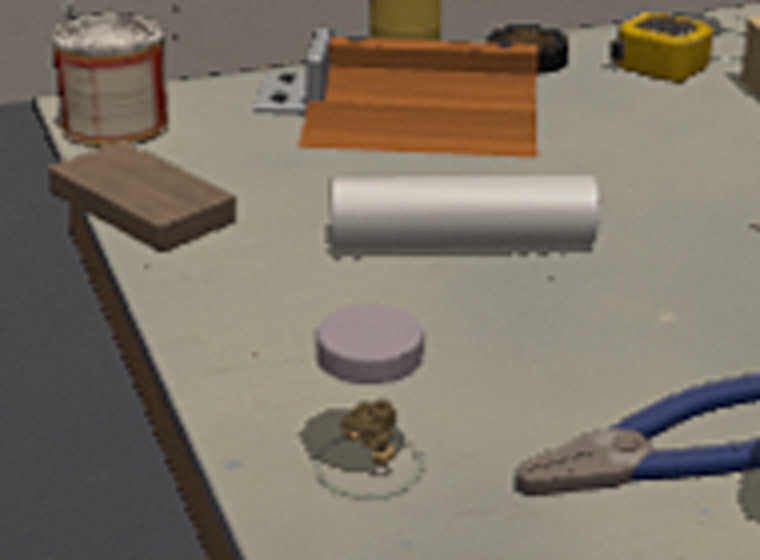

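The side view agrees with the cradle fit to about 1.5 px. The bar is about 0.15 rad off the groove, with its far end farther from the cradle. I'll turn the tool so that its y axis lies along the groove, then go behind the bar.

```bash
R="0 0 0 0 0"; python3 -m pendant '0 0 0 0 0 0.0377;0 0 0 0 0 0.0377;0 0 0 0 0 0.0377;0 0 0 0 0 0.0377;0 0 0 0 0 0.0377;0 0 0 0 0 0.0377;0 0 0 0 0 0.0377;0 0 0 0 0 0.0377;0 0 0 0 0 0.0377;0 0 0 0 0 0.0377;0 0 0 0 0 0' 0
python3 -m pendant '-0.262 0.27 0 0 0 0;-0.262 0.27 0 0 0 0;-0.262 0.27 0 0 0 0;-0.262 0.27 0 0 0 0;-0.262 0.27 0 0 0 0;-0.262 0.27 0 0 0 0;-0.262 0.27 0 0 0 0;-0.262 0.27 0 0 0 0;-0.262 0.27 0 0 0 0;-0.262 0.27 0 0 0 0;-0.262 0.27 0 0 0 0;0 0 0 0 0 0'
python3 -c "
from cell import bot;o=bot.observe();print(o['time'],o['tcp_pos'],o['tcp_rot'],o['qpos'],o['wrist_force'])"
```

```text
time: 1.02
tcp_pos: [0.1975, 0.5396, 0.2308]
tcp_rot: [[-0.033, 0.999, -0.0], [0.999, 0.033, -0.001], [-0.001, -0.001, -1.0]]
wrist_force: [-0.5, 0.0, 0.0]
opening: 0.0855
gripper_force: 0.0
time: 2.02
tcp_pos: [0.5101, 0.258, 0.2311]
tcp_rot: [[-0.034, 0.999, 0.004], [0.999, 0.034, -0.003], [-0.003, 0.004, -1.0]]
wrist_force: [0.7, 0.8, -0.1]
opening: 0.0856
gripper_force: 0.0
2.0167 [0.51005525 0.25798659 0.23105565] [[-0.03394352  0.99941669  0.00375836]
 [ 0.99942005  0.03395339 -0.00259536]
 [-0.00272145  0.00366809 -0.99998957]] [ 0.3968858   0.30112591  1.51564984 -0.00396825  1.32235576  0.36390168] [ 0.68960013  0.7597538  -0.11461702]
```

```bash
cat >> h.py <<'E'
def wcam():
    o=bot.observe();im=cams.read_camera("wrist")[:,:,::-1].copy()
    c=cams.get_calibration("wrist");T=np.eye(4);T[:3,:3]=o['tcp_rot'];T[:3,3]=o['tcp_pos'];T=T@c['T_tool_cam']
    return im,c,T
def wray(c,T,uv,z):
    d=T[:3,:3]@np.array([(uv[0]-c['cx'])/c['fx'],-(uv[1]-c['cy'])/c['fy'],-1]);o=T[:3,3];return o+d*(z-o[2])/d[2]
E
python3 - <<'E'
from h import *
im,c,T=wcam();cv2.imwrite("pics/w1.png",im);np.save("w1T.npy",T)
E
```

```text
(no output)
```

View pics/w1.png

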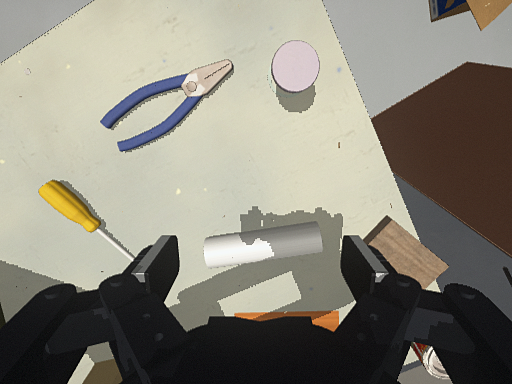

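In the wrist view the bar's axis runs from (206,252) to (321,238). The jar lid is at (296,66), the pliers' jaw at (232,63), and the cradle's foot is at the lower edge.

```bash
python3 - <<'E'
from h import *
c=cams.get_calibration("wrist");T=np.load("w1T.npy")
A,B=wray(c,T,(206,252),.022),wray(c,T,(321,238),.022);d=B-A
print(A,B,np.linalg.norm(d),np.arctan2(d[1],d[0]),(A+B)/2)
print("jar",wray(c,T,(296,66),.074),"jaw",wray(c,T,(232,65),.01),"offcut",wray(c,T,(388,216),.02),wray(c,T,(360,245),.02))
E
```

```text
[0.43906887 0.13435524 0.022     ] [0.60115694 0.16136159 0.022     ] 0.16432249582055422 0.16509868581139256 [0.52011291 0.14785841 0.022     ]
jar [0.54387449 0.37459203 0.074     ] jaw [0.47358255 0.38268852 0.01      ] offcut [0.69124597 0.19659528 0.02      ] [0.65846622 0.15123958 0.02      ]
```

```bash
python3 -m pendant '-0.054 0.01 0.24 0 0 0;-0.054 0.01 0.24 0 0 0;-0.054 0.01 0.24 0 0 0;-0.054 0.01 0.24 0 0 0;-0.054 0.01 0.24 0 0 0;-0.054 0.01 0.24 0 0 0;-0.054 0.01 0.24 0 0 0;-0.054 0.01 0.24 0 0 0;0 0 0.1 0 0 0;0 0 0.1 0 0 0;0 0 0 0 0 0;0 0 0 0 0 0'
python3 - <<'E'
from h import *
im=cams.read_camera("side")[:,:,::-1];o=bot.observe();print(o['wrist_force'])
print([proj("side",o['tcp_pos']+np.array([dx,.011,dz])).round(1) for dx in(-.05,.05) for dz in(0,.013)])
cv2.imwrite("pics/s1.png",cv2.resize(im[140:300,190:370],None,fx=4,fy=4,interpolation=cv2.INTER_CUBIC)[:600])
E
```

```text
time: 3.07
tcp_pos: [0.5142, 0.2204, 0.0195]
tcp_rot: [[-0.037, 0.999, -0.0], [0.999, 0.037, 0.0], [0.0, -0.0, -1.0]]
wrist_force: [0.0, 0.2, 0.2]
opening: 0.0853
gripper_force: 0.0
[-0.14695108  0.50064127  0.20607658]
[array([292.1, 236.6]), array([292.4, 231.5]), array([247.4, 233.2]), array([247.4, 228.1])]
```

View pics/s1.png

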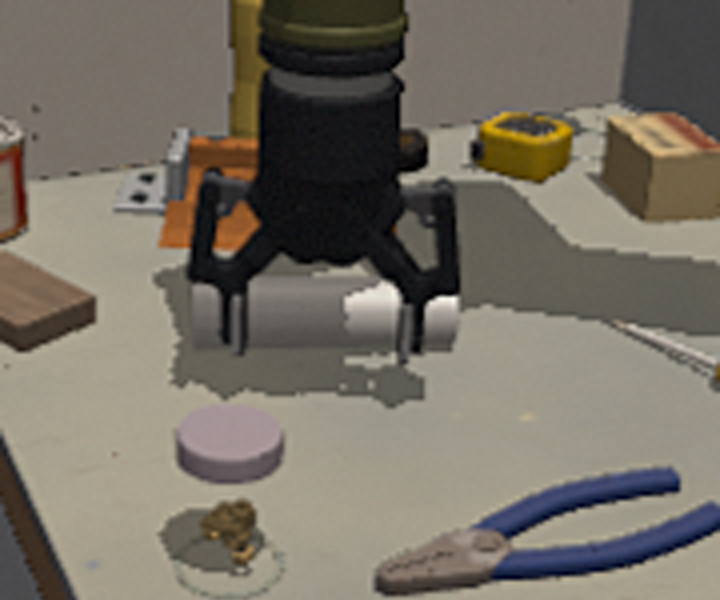

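The fingertips are about 13 mm above the TCP, as stated, and clear behind the bar. I'll go lower and start rolling.

```bash
python3 -m pendant '0 0 0.08 0 0 0;0 0 0.08 0 0 0;-0.05 0 0 0 0 0;-0.05 0 0 0 0 0;-0.05 0 0 0 0 0;-0.05 0 0 0 0 0;-0.03 0 0 0 0 0;-0.03 0 0 0 0 0;-0.03 0 0 0 0 0;-0.03 0 0 0 0 0;-0.03 0 0 0 0 0;-0.03 0 0 0 0 0'
python3 -m pendant '-0.03 0 0 0 0 0;-0.03 0 0 0 0 0;-0.03 0 0 0 0 0;-0.03 0 0 0 0 0;-0.03 0 0 0 0 0;-0.03 0 0 0 0 0;-0.03 0 0 0 0 0;-0.03 0 0 0 0 0;-0.03 0 0 0 0 0;-0.03 0 0 0 0 0;-0.03 0 0 0 0 0;-0.03 0 0 0 0 0'
python3 - <<'E'
from h import *
im=cams.read_camera("scene")[:,:,::-1]
cv2.imwrite("pics/s2.png",cv2.resize(im[150:300,170:350],None,fx=4,fy=4,interpolation=cv2.INTER_CUBIC))
E
```

```text
time: 4.12
tcp_pos: [0.5156, 0.1815, 0.0034]
tcp_rot: [[-0.036, 0.999, 0.0], [0.999, 0.036, 0.0], [0.0, 0.0, -1.0]]
wrist_force: [0.9, 0.8, 0.4]
opening: 0.0855
gripper_force: 0.3
time: 5.12
tcp_pos: [0.5169, 0.1454, 0.0033]
tcp_rot: [[-0.036, 0.999, 0.0], [0.999, 0.036, -0.0], [-0.0, 0.0, -1.0]]
wrist_force: [-0.1, -0.5, -0.3]
opening: 0.0852
gripper_force: 0.1
```

View pics/s2.png

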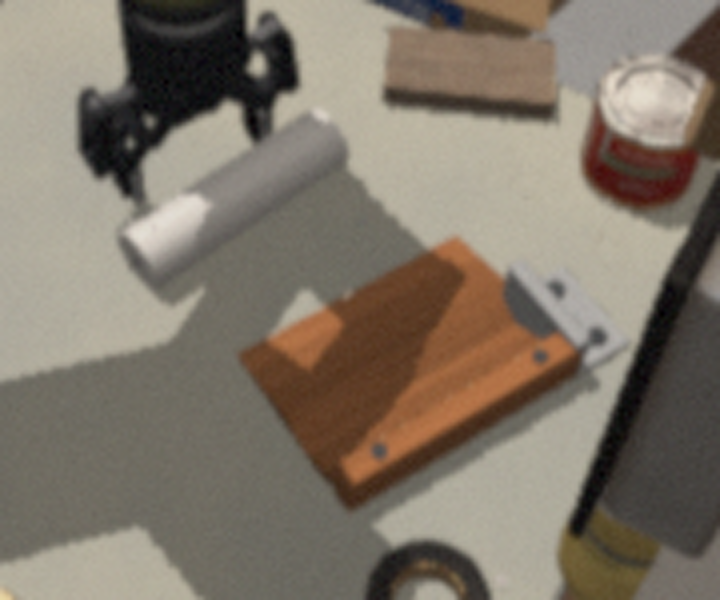

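The bar has rolled about 35 mm. Its axis is now from about (141,258) to (330,135), and it still looks skewed. I'll compute the angle.

```bash
cat >> h.py <<'E'
def crel(A,B):
    s=np.array([.5728,-.0601]);a=.0366;d=(B-A)[:2]
    return ((A+B)[:2]/2-s)@R2(a),np.arctan2(d[1],d[0])-a,np.linalg.norm(d)
E
python3 - <<'E'
from h import *
f=lambda p:(p[0]/4+170-.4,p[1]/4+150-.4)
print(crel(ray("scene",f((141,258)),.022),ray("scene",f((330,135)),.022)))
print(crel(ray("scene",f((107,215)),.022),ray("scene",f((290,96)),.022)))
from h import *
o=bot.observe();print((o['tcp_pos'][:2]-[.5728,-.0601])@R2(.0366))
E
```

```text
(array([-0.03887115,  0.16783576]), np.float64(0.14971241223869344), np.float64(0.157152837023116))
(array([-0.04333497,  0.21002487]), np.float64(0.16772067076117975), np.float64(0.1555846907806996))
[-0.04845062  0.2069248 ]
```

The bar rolls so freely that pushing one end doesn't straighten it. It still has about 0.12 rad of skew, so it would drift toward the stop. I'll raise the hand, straddle the bar diagonally, and twist it straight with both fingertips. First I check that it is at rest.

```bash
python3 -m pendant '0.08 0 0 0 0 0;0 0 -0.3 0 0 0;0 0 -0.3 0 0 0;0 0 -0.3 0 0 0;0 0 0 0 0 -0.0372;0 0 0 0 0 -0.0372;0 0 0 0 0 -0.0372;0 0 0 0 0 -0.0372;0 0 0 0 0 -0.0372;0 0 0 0 0 -0.0372;0 0 0 0 0 -0.0372;0 0 0 0 0 -0.0372'
python3 -m pendant '0 0 0 0 0 -0.0372;0 0 0 0 0 -0.0372;0 0 0 0 0 0;0 0 0 0 0 0'
cat > look.py <<'E'
from h import *
import sys
a=cams.read_camera("side").astype(int)
for _ in range(8): b=cams.read_camera("side").astype(int)
print("motion px",(abs(a-b).max(2)>25).sum(), bot.observe()['time'])
im=b.astype(np.uint8)[:,:,::-1]
cv2.imwrite(sys.argv[1],np.hstack([cv2.resize(im[160:260,200:330],None,fx=3,fy=3,interpolation=cv2.INTER_CUBIC),cv2.resize(cams.read_camera("scene")[150:290,190:320,::-1],None,fx=3,fy=3,interpolation=cv2.INTER_CUBIC)[:300]]) if 0 else np.vstack([cv2.resize(im[185:250,200:330],None,fx=4,fy=4,interpolation=cv2.INTER_CUBIC),cv2.resize(cams.read_camera("scene")[165:250,190:320,::-1],None,fx=4,fy=4,interpolation=cv2.INTER_CUBIC)]))
E
python3 look.py pics/l1.png
```

```text
time: 6.17
tcp_pos: [0.5164, 0.1544, 0.0933]
tcp_rot: [[-0.829, 0.56, -0.0], [0.56, 0.829, 0.0], [0.0, 0.0, -1.0]]
wrist_force: [0.9, -0.8, 0.2]
opening: 0.0855
gripper_force: 0.0
time: 6.5
tcp_pos: [0.5165, 0.1542, 0.0933]
tcp_rot: [[-0.933, 0.361, -0.0], [0.361, 0.933, 0.0], [0.0, 0.0, -1.0]]
wrist_force: [-0.9, 0.1, 0.5]
opening: 0.0855
gripper_force: 0.0
motion px 58 6.95
```

View pics/l1.png

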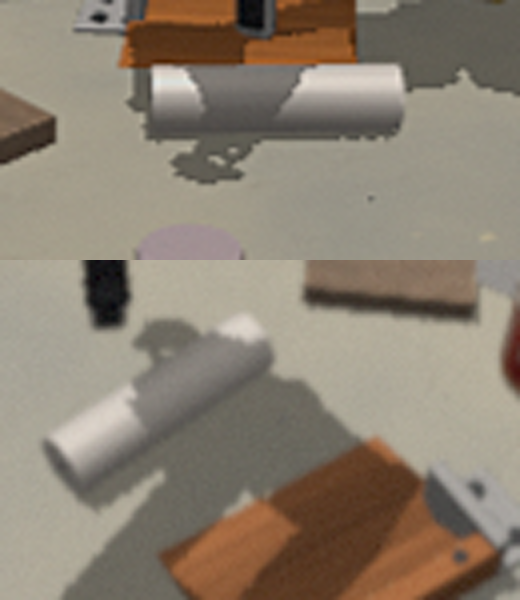

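The bar's axis is now at scene (206,215.5)-(253,185.5) and side (301,209.5)-(237,209.5). It has crept only about 4 mm further.

```bash
python3 - <<'E'
from h import *
for n,a,b in (("scene",(206.2,215.5),(253.2,185.3)),("side",(301,209.5),(237,209.7))):
    A,B=ray(n,a,.022),ray(n,b,.022);print(n,crel(A,B),(A+B)/2)
a=cams.read_camera("side").astype(int)
o=bot.observe();t=o['tcp_pos'][:2];R=o['tcp_rot'][:2,:2]
C=(ray("scene",(206.2,215.5),.022)+ray("scene",(253.2,185.3),.022))[:2]/2
print("tool-frame shift to centre",R.T@(C-t))
E
```

```text
scene (array([-0.03889861,  0.16146317]), np.float64(0.14064902333183388), np.float64(0.15494041156925345)) [0.5280192  0.09983167 0.022     ]
side (array([-0.03912356,  0.1676468 ]), np.float64(0.13136618596340424), np.float64(0.16425213735555227)) [0.52756814 0.10600292 0.022     ]
tool-frame shift to centre [-0.02997062 -0.04613964]
```

```bash
python3 -m pendant '-0.145 -0.228 0 0 0 0;-0.145 -0.228 0 0 0 0;0 0 0.22 0 0 0;0 0 0.22 0 0 0;0 0 0.22 0 0 0;0 0 0.22 0 0 0;0 0 0 0 0 0'
python3 -m pendant '0 0 0 0 0 0.0103;0 0 0 0 0 0.0103;0 0 0 0 0 0.0103;0 0 0 0 0 0.0103;0 0 0 0 0 0.0103;0 0 0 0 0 0.0103;0 0 0 0 0 0.0103;0 0 0 0 0 0.0103;0 0 0 0 0 0.0103;0 0 0 0 0 0.0103;0 0 0 0 0 0.0103;0 0 0 0 0 0.0103'
python3 -m pendant '0 0 0 0 0 0;0 0 0 0 0 0' 
python3 - <<'E'
from h import *
a=cams.read_camera("side");b=cams.read_camera("scene");cv2.imwrite("pics/a.png",a[:,:,::-1]);cv2.imwrite("pics/b.png",b[:,:,::-1])
E
```

```text
time: 7.63
tcp_pos: [0.5244, 0.1002, 0.002]
tcp_rot: [[-0.933, 0.359, -0.007], [0.359, 0.933, -0.001], [0.006, -0.003, -1.0]]
wrist_force: [-0.4, -0.1, 0.7]
opening: 0.0852
gripper_force: 0.0
time: 8.63
tcp_pos: [0.528, 0.1009, 0.0066]
tcp_rot: [[-0.728, 0.686, 0.002], [0.686, 0.728, 0.0], [-0.001, 0.001, -1.0]]
wrist_force: [0.3, 0.2, 0.2]
opening: 0.0848
gripper_force: 0.9
time: 8.8
tcp_pos: [0.5279, 0.1009, 0.0062]
tcp_rot: [[-0.729, 0.684, 0.001], [0.684, 0.729, 0.0], [-0.001, 0.001, -1.0]]
wrist_force: [0.4, 0.2, 0.6]
opening: 0.0854
gripper_force: 0.3
```

```bash
python3 -m pendant '0 0 0 0 0 -0.022;0 0 -0.3 0 0 0;0 0 -0.3 0 0 0;0 0 -0.3 0 0 0;0 0 0 0 0 0.0387;0 0 0 0 0 0.0387;0 0 0 0 0 0.0387;0 0 0 0 0 0.0387;0 0 0 0 0 0.0387;0 0 0 0 0 0.0387;0 0 0 0 0 0.0387;0 0 0 0 0 0'
python3 -m pendant '0.25 0 0 0 0 0;0.25 0 0 0 0 0;0.2 0 0 0 0 0;0.2 0 0 0 0 0;0 0 0 0 0 0'
cat > hl.py <<'E'
from h import *
def hough():
    out=[]
    im=cams.read_camera("scene");g=cv2.GaussianBlur(cv2.cvtColor(im,cv2.COLOR_RGB2GRAY),(3,3),0)
    x0,y0=185,165;e=cv2.Canny(g[y0:245,x0:275],25,70)
    for l in cv2.HoughLinesP(e,1,np.pi/360,18,minLineLength=25,maxLineGap=6)[:,0]:
        p=[l[0]+x0,l[1]+y0];q=[l[2]+x0,l[3]+y0]
        P,Q=ray("scene",p,.022),ray("scene",q,.022);d=Q-P
        print(p,q,"ang",round(np.arctan2(d[1],d[0])-.0366,3),"y",((P+Q)[:2]/2-[.5728,-.0601])@R2(.0366),round(np.linalg.norm(d),3))
    return im
im=hough();cv2.imwrite("pics/hl.png",im[:,:,::-1])
E
python3 hl.py
python3 - <<'E'
from h import *
im,c,T=wcam();cv2.imwrite("pics/w2.png",im);np.save("w2T.npy",T);print(T[:3,3])
E
```

```text
time: 9.9
tcp_pos: [0.5272, 0.1007, 0.0955]
tcp_rot: [[-0.031, 1.0, -0.0], [1.0, 0.031, 0.0], [0.0, -0.0, -1.0]]
wrist_force: [0.4, -0.8, -0.0]
opening: 0.0854
gripper_force: 0.0
time: 10.32
tcp_pos: [0.5244, 0.1938, 0.0955]
tcp_rot: [[-0.04, 0.999, 0.001], [0.999, 0.04, 0.002], [0.002, 0.001, -1.0]]
wrist_force: [-0.0, 0.1, 0.1]
opening: 0.0852
gripper_force: 0.0
[np.int32(203), np.int32(204)] [np.int32(254), np.int32(180)] ang 0.003 y [-0.02839318  0.18662849] 0.156
[np.int32(205), np.int32(220)] [np.int32(229), np.int32(183)] ang 0.581 y [-0.06930325  0.17636459] 0.132
[np.int32(231), np.int32(236)] [np.int32(259), np.int32(223)] ang -0.046 y [-0.05252601  0.06521672] 0.078
[np.int32(220), np.int32(198)] [np.int32(246), np.int32(184)] ang 0.063 y [-0.01795493  0.18345331] 0.083
[np.int32(249), np.int32(176)] [np.int32(274), np.int32(197)] ang -1.376 y [0.0545912  0.15846888] 0.097
[0.52153743 0.26308397 0.23806819]
```

View pics/w2.png

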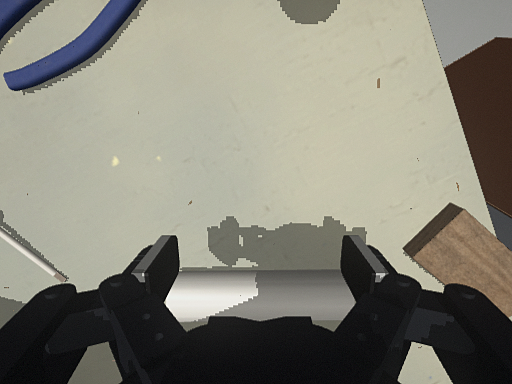

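The bar is now straight: its edge runs along row 270 in the wrist view, within about 0.01 rad of the fingertip line. I'll go down behind it and roll it to the ramp.

```bash
python3 -m pendant '0 0 0.23 0 0 0;0 0 0.23 0 0 0;0 0 0.23 0 0 0;0 0 0.23 0 0 0;-0.06 0 0 0 0 0;-0.06 0 0 0 0 0;-0.06 0 0 0 0 0;-0.06 0 0 0 0 0;-0.06 0 0 0 0 0;-0.04 0 0 0 0 0;-0.04 0 0 0 0 0;-0.04 0 0 0 0 0'
python3 -m pendant '-0.04 0 0 0 0 0;-0.04 0 0 0 0 0;-0.04 0 0 0 0 0;-0.04 0 0 0 0 0;-0.04 0 0 0 0 0;-0.04 0 0 0 0 0;-0.04 0 0 0 0 0;-0.04 0 0 0 0 0;-0.04 0 0 0 0 0;-0.04 0 0 0 0 0;-0.04 0 0 0 0 0;-0.04 0 0 0 0 0'
python3 - <<'E'
from h import *
o=bot.observe();print((o['tcp_pos'][:2]-[.5728,-.0601])@R2(.0366))
E
python3 hl.py
```

```text
time: 11.42
tcp_pos: [0.5261, 0.1483, 0.0039]
tcp_rot: [[-0.034, 0.999, 0.001], [0.999, 0.034, 0.0], [0.0, 0.001, -1.0]]
wrist_force: [-0.5, 0.0, 0.1]
opening: 0.0856
gripper_force: 0.0
time: 12.42
tcp_pos: [0.5274, 0.1003, 0.0033]
tcp_rot: [[-0.034, 0.999, 0.0], [0.999, 0.034, -0.0], [-0.0, 0.0, -1.0]]
wrist_force: [0.8, 0.8, 0.6]
opening: 0.0854
gripper_force: 0.1
[-0.03954468  0.16197436]
[np.int32(219), np.int32(242)] [np.int32(260), np.int32(222)] ang -0.025 y [-0.06706006  0.06604571] 0.115
[np.int32(209), np.int32(227)] [np.int32(267), np.int32(199)] ang -0.011 y [-0.04040908  0.11598554] 0.17
[np.int32(224), np.int32(205)] [np.int32(258), np.int32(189)] ang -0.008 y [-0.00960862  0.15547745] 0.103
[np.int32(212), np.int32(165)] [np.int32(255), np.int32(170)] ang -0.689 y [0.02398167 0.25467513] 0.122
[np.int32(196), np.int32(244)] [np.int32(230), np.int32(241)] ang -0.441 y [-0.13720988  0.07359461] 0.081
[np.int32(205), np.int32(192)] [np.int32(233), np.int32(213)] ang -1.267 y [-0.06890671  0.17048659] 0.101
[np.int32(230), np.int32(189)] [np.int32(256), np.int32(182)] ang -0.207 y [0.01415017 0.18572854] 0.074
[np.int32(209), np.int32(226)] [np.int32(247), np.int32(208)] ang -0.019 y [-0.06968318  0.11847679] 0.109
```

```bash
python3 -m pendant '-0.04 0 0 0 0 0;-0.04 0 0 0 0 0;-0.04 0 0 0 0 0;-0.04 0 0 0 0 0;-0.04 0 0 0 0 0;-0.04 0 0 0 0 0;-0.04 0 0 0 0 0;-0.04 0 0 0 0 0;-0.04 0 0 0 0 0;-0.04 0 0 0 0 0;-0.04 0 0 0 0 0;-0.03 0 0 0 0 0'
python3 -m pendant '-0.03 0 0 0 0 0;-0.03 0 0 0 0 0;-0.03 0 0 0 0 0;-0.03 0 0 0 0 0;-0.03 0 0 0 0 0;-0.03 0 0 0 0 0;-0.03 0 0 0 0 0;-0.03 0 0 0 0 0;-0.03 0 0 0 0 0;-0.03 0 0 0 0 0;-0.03 0 0 0 0 0;-0.03 0 0 0 0 0'
python3 - <<'E'
from h import *
o=bot.observe();print((o['tcp_pos'][:2]-[.5728,-.0601])@R2(.0366))
E
```

```text
time: 13.47
tcp_pos: [0.5289, 0.0533, 0.0033]
tcp_rot: [[-0.034, 0.999, -0.0], [0.999, 0.034, -0.0], [-0.0, -0.0, -1.0]]
wrist_force: [0.3, 1.0, 0.5]
opening: 0.0853
gripper_force: 0.0
time: 14.47
tcp_pos: [0.5301, 0.0174, 0.0033]
tcp_rot: [[-0.034, 0.999, -0.0], [0.999, 0.034, -0.0], [-0.0, -0.0, -1.0]]
wrist_force: [-0.8, 4.5, 2.7]
opening: 0.085
gripper_force: 2.1
[-0.03986596  0.07905915]
```

```bash
python3 -m pendant '-0.025 0 0 0 0 0;-0.025 0 0 0 0 0;-0.025 0 0 0 0 0;-0.025 0 0 0 0 0;-0.025 0 0 0 0 0;-0.025 0 0 0 0 0;-0.025 0 0 0 0 0;-0.025 0 0 0 0 0;-0.025 0 0 0 0 0;-0.025 0 0 0 0 0'
python3 -m pendant '-0.02 0 0 0 0 0;-0.02 0 0 0 0 0;-0.02 0 0 0 0 0;-0.01 0 0 0 0 0;0 0 0 0 0 0'
python3 - <<'E'
from h import *
o=bot.observe();print((o['tcp_pos'][:2]-[.5728,-.0601])@R2(.0366))
E
```

```text
time: 15.3
tcp_pos: [0.5309, -0.0077, 0.0032]
tcp_rot: [[-0.034, 0.999, -0.0], [0.999, 0.034, -0.0], [-0.0, -0.0, -1.0]]
wrist_force: [1.0, 1.8, 0.0]
opening: 0.0853
gripper_force: 0.7
time: 15.72
tcp_pos: [0.5312, -0.0147, 0.0032]
tcp_rot: [[-0.034, 0.999, -0.0], [0.999, 0.034, -0.0], [-0.0, -0.0, -1.0]]
wrist_force: [-0.5, 0.1, -0.1]
opening: 0.085
gripper_force: 0.0
[-0.03988208  0.04688721]
```

```bash
python3 -m pendant '0.15 0 0 0 0 0;0.15 0 -0.1 0 0 0;0 0 -0.35 0 0 0;0 0 -0.35 0 0 0;0 0 -0.35 0 0 0;0 0 -0.35 0 0 0;0 -0.35 0 0 0 0;0 -0.35 0 0 0 0;0 -0.35 0 0 0 0;0 -0.25 0 0 0 0;0 0 0 0 0 0'
python3 -m pendant '0 0 0 0 0 0;0 0 0 0 0 0;0 0 0 0 0 0;0 0 0 0 0 0;0 0 0 0 0 0;0 0 0 0 0 0' 1
python3 - <<'E'
from h import *
o=bot.observe();print((o['tcp_pos'][:2]-[.5728,-.0601])@R2(.0366),o['time'])
A=cams.read_camera("scene")[195:285,215:335,::-1];B=cams.read_camera("side")[165:230,190:310,::-1]
cv2.imwrite("pics/f1.png",np.vstack([cv2.resize(i,None,fx=4,fy=4,interpolation=cv2.INTER_CUBIC)[:360 if k==0 else 240] for k,i in enumerate((A,B))]))
E
```

```text
time: 16.63
tcp_pos: [0.3923, 0.0117, 0.1525]
tcp_rot: [[-0.034, 0.999, -0.008], [0.999, 0.034, 0.0], [0.001, -0.008, -1.0]]
wrist_force: [-0.5, 0.7, -0.6]
opening: 0.0854
gripper_force: 0.0
time: 17.13
tcp_pos: [0.401, 0.0113, 0.1531]
tcp_rot: [[-0.034, 0.999, -0.0], [0.999, 0.034, -0.0], [-0.0, -0.0, -1.0]]
wrist_force: [-0.6, 0.2, 0.6]
opening: 0.0123
gripper_force: 0.0
[-0.16910019  0.07766631] 17.1333
```

View pics/f1.png

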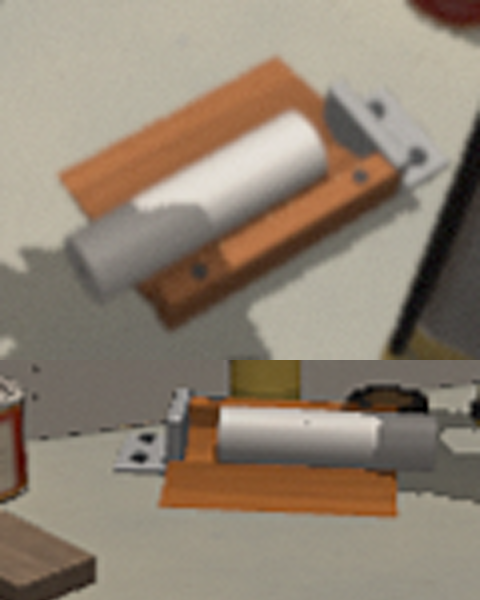

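The bar lies in the groove, parallel to it, with its near end at scene crop (86,272) and side crop (436,83). There's a gap to the stop. This is the last picture I may view, so the rest is numeric.

```bash
cat > far.py <<'E'
from h import *
def cr(p): return ((p[:2]-[.5728,-.0601])@R2(.0366)).round(4)
im=cams.read_camera("side").astype(int)
def w(x,y,z):return np.r_[R2(.0366)@[x,y]+[.5728,-.0601],z]
# profile of saturation (orange/wood vs bar) along the bar's front line, y=+.022
S=cv2.cvtColor(im.astype(np.uint8),cv2.COLOR_RGB2HSV)
xs=np.arange(-.135,.09,.003);row=[]
for x in xs:
    u,v=proj("side",w(x,.018,.036)).round().astype(int);row.append((round(x*1000),int(S[v,u,1]),int(S[v,u,2])))
print(row)
E
python3 - <<'E'
from h import *
exec(open('far.py').read())
print("near scene",cr(ray("scene",(236,262.6),.0274)))
print("near/far side",cr(ray("side",(298.6,185.4),.0274+.01)),cr(ray("side",(243.9,185),.0274+.01)),"proj -120,-95 ",proj("side",w(-.12,.02,.03)),proj("side",w(.065,0,.03)))
E
```

```text
[(-135, 25, 151), (-132, 28, 153), (-129, 30, 152), (-126, 28, 157), (-123, 29, 143), (-120, 33, 100), (-117, 28, 90), (-114, 15, 102), (-111, 19, 107), (-108, 18, 111), (-105, 23, 109), (-102, 23, 109), (-99, 21, 111), (-96, 19, 108), (-93, 17, 107), (-90, 19, 109), (-87, 21, 107), (-84, 24, 107), (-81, 24, 105), (-78, 20, 102), (-75, 19, 132), (-72, 21, 179), (-69, 23, 174), (-66, 21, 170), (-63, 23, 169), (-60, 21, 167), (-57, 25, 166), (-54, 22, 166), (-51, 22, 163), (-48, 23, 178), (-45, 19, 175), (-42, 20, 176), (-39, 20, 175), (-36, 22, 173), (-33, 22, 173), (-30, 22, 172), (-27, 23, 170), (-24, 20, 169), (-21, 21, 169), (-18, 21, 167), (-15, 21, 167), (-12, 24, 167), (-9, 20, 165), (-6, 21, 161), (-3, 22, 163), (0, 19, 159), (3, 22, 160), (6, 21, 160), (9, 19, 159), (12, 23, 175), (15, 21, 174), (18, 21, 172), (21, 19, 172), (24, 20, 168), (27, 21, 170), (30, 23, 168), (33, 23, 167), (36, 21, 167), (39, 20, 170), (42, 19, 160), (45, 83, 136), (48, 197, 137), (51, 185, 134), (54, 176, 133), (57, 185, 132), (60, 180, 136), (63, 186, 140), (66, 150, 119), (69, 38, 60), (72, 4, 66), (75, 10, 79), (78, 7, 75), (81, 7, 78), (84, 18, 102), (87, 26, 128)]
near scene [-0.1181 -0.0022]
near/far side [-0.1161  0.0277] [0.0411 0.0456] proj -120,-95  [299.71785833 186.84516793] [237.85351846 181.35193516]
```

```bash
python3 -m pendant '-0.26 0 0 0 0 0;-0.26 0 0 0 0 0;-0.257 0 0 0 0 0;0 0 0.3 0 0 0;0 0 0.3 0 0 0;0 0 0.3 0 0 0;0 0 0.3 0 0 0;0 0 0.13 0 0 0;0 0 0 0 0 0;0 0 0 0 0 0'
python3 - <<'E'
from h import *
o=bot.observe();print((o['tcp_pos'][:2]-[.5728,-.0601])@R2(.0366))
E
```

```text
time: 18.12
tcp_pos: [0.4025, -0.0662, 0.0198]
tcp_rot: [[-0.034, 0.999, -0.002], [0.999, 0.034, 0.001], [0.001, -0.002, -1.0]]
wrist_force: [0.9, -0.3, -0.2]
opening: 0.0001
gripper_force: 0.0
[-1.70434643e-01  1.46469053e-04]
```

```bash
python3 -m pendant '0 0.05 0 0 0 0;0 0.05 0 0 0 0;0 0.05 0 0 0 0;0 0.05 0 0 0 0;0 0.05 0 0 0 0;0 0.03 0 0 0 0;0 0.03 0 0 0 0;0 0.03 0 0 0 0;0 0.03 0 0 0 0;0 0.03 0 0 0 0'
python3 -m pendant '0 0.02 0 0 0 0;0 0.02 0 0 0 0;0 0.02 0 0 0 0;0 0.02 0 0 0 0;0 0.02 0 0 0 0;0 0.02 0 0 0 0'
python3 - <<'E'
from h import *
o=bot.observe();print((o['tcp_pos'][:2]-[.5728,-.0601])@R2(.0366))
exec(open('far.py').read().replace("print(row)","print(row[:10],row[-34:-4])"))
E
```

```text
time: 18.95
tcp_pos: [0.4419, -0.0647, 0.0201]
tcp_rot: [[-0.034, 0.999, -0.002], [0.999, 0.034, 0.0], [0.0, -0.002, -1.0]]
wrist_force: [-4.1, -1.0, 1.9]
opening: -0.0001
gripper_force: 1.9
time: 19.45
tcp_pos: [0.4552, -0.0645, 0.0202]
tcp_rot: [[-0.034, 0.999, 0.0], [0.999, 0.034, 0.0], [0.0, 0.0, -1.0]]
wrist_force: [-2.4, 0.5, -1.4]
opening: -0.0001
gripper_force: 1.2
[-0.11771533 -0.0001279 ]
[(-135, 28, 92), (-132, 24, 95), (-129, 26, 80), (-126, 255, 6), (-123, 6, 40), (-120, 6, 79), (-117, 11, 72), (-114, 8, 32), (-111, 13, 81), (-108, 9, 57)] [(-12, 20, 167), (-9, 20, 166), (-6, 18, 166), (-3, 22, 166), (0, 20, 163), (3, 20, 164), (6, 22, 163), (9, 21, 160), (12, 20, 176), (15, 21, 174), (18, 22, 174), (21, 21, 172), (24, 19, 171), (27, 22, 171), (30, 23, 170), (33, 21, 170), (36, 20, 167), (39, 23, 166), (42, 20, 165), (45, 20, 165), (48, 23, 164), (51, 20, 163), (54, 17, 166), (57, 31, 157), (60, 129, 138), (63, 204, 139), (66, 154, 119), (69, 42, 61), (72, 4, 67), (75, 13, 80)]
```

```bash
python3 -m pendant '0 0.015 0 0 0 0;0 0.015 0 0 0 0;0 0.015 0 0 0 0;0 0.01 0 0 0 0;0 0.01 0 0 0 0'
python3 -m pendant '0 0.01 0 0 0 0;0 0.005 0 0 0 0'
python3 -m pendant '0 0.005 0 0 0 0;0 0.005 0 0 0 0'
```

```text
time: 19.92
tcp_pos: [0.4616, -0.0643, 0.0203]
tcp_rot: [[-0.034, 0.999, 0.0], [0.999, 0.034, -0.0], [-0.0, 0.0, -1.0]]
wrist_force: [-2.4, -0.3, -0.7]
opening: 0.0
gripper_force: 1.2
time: 20.08
tcp_pos: [0.4631, -0.0643, 0.0203]
tcp_rot: [[-0.034, 0.999, 0.0], [0.999, 0.034, -0.0], [-0.0, 0.0, -1.0]]
wrist_force: [-3.0, 0.1, -0.8]
opening: -0.0002
gripper_force: 1.2
time: 20.25
tcp_pos: [0.4638, -0.0642, 0.0203]
tcp_rot: [[-0.034, 0.999, -0.0], [0.999, 0.034, 0.0], [0.0, -0.0, -1.0]]
wrist_force: [-2.3, -0.6, -0.4]
opening: -0.0003
gripper_force: 1.3
```

```bash
python3 -m pendant '0 0.01 0 0 0 0;0 0.005 0 0 0 0'
python3 -m pendant '0 0.005 0 0 0 0;0 0.005 0 0 0 0'
python3 - <<'E'
from h import *
o=bot.observe();print((o['tcp_pos'][:2]-[.5728,-.0601])@R2(.0366))
exec(open('far.py').read().replace("print(row)","print(row[-15:-4])"))
E
```

```text
time: 20.42
tcp_pos: [0.4655, -0.0642, 0.0203]
tcp_rot: [[-0.034, 0.999, 0.0], [0.999, 0.034, 0.0], [0.0, 0.0, -1.0]]
wrist_force: [-1.9, 0.1, -0.3]
opening: -0.0001
gripper_force: 1.2
time: 20.58
tcp_pos: [0.4664, -0.0641, 0.0203]
tcp_rot: [[-0.034, 0.999, -0.0], [0.999, 0.034, 0.0], [0.0, -0.0, -1.0]]
wrist_force: [-2.5, 0.5, -0.6]
opening: -0.0
gripper_force: 1.3
[-0.10649655 -0.00013307]
[(45, 23, 165), (48, 25, 165), (51, 22, 163), (54, 20, 162), (57, 23, 163), (60, 22, 162), (63, 21, 159), (66, 23, 167), (69, 18, 145), (72, 15, 67), (75, 7, 74)]
```

```bash
python3 -m pendant '0 0.006 0 0 0 0;0 0.006 0 0 0 0'
python3 -m pendant '0 0.006 0 0 0 0;0 0.006 0 0 0 0'
python3 -m pendant '0 0.006 0 0 0 0;0 0.006 0 0 0 0'
```

```text
time: 20.8
tcp_pos: [0.4675, -0.0641, 0.0203]
tcp_rot: [[-0.034, 0.999, -0.0], [0.999, 0.034, 0.0], [0.0, -0.0, -1.0]]
wrist_force: [-2.8, -0.3, -0.2]
opening: -0.0002
gripper_force: 1.3
time: 20.97
tcp_pos: [0.468, -0.064, 0.0203]
tcp_rot: [[-0.034, 0.999, -0.001], [0.999, 0.034, 0.0], [0.0, -0.001, -1.0]]
wrist_force: [-5.5, -1.9, 2.2]
opening: -0.0002
gripper_force: 2.7
time: 21.13
tcp_pos: [0.468, -0.064, 0.0202]
tcp_rot: [[-0.035, 0.999, -0.004], [0.999, 0.035, 0.0], [0.0, -0.004, -1.0]]
wrist_force: [-7.7, -1.9, 5.0]
opening: 0.0
gripper_force: 3.9
```

The TCP has stopped advancing and the force is rising, so the bar is on the stop. I'll back off straight, then up, and check.

```bash
python3 -m pendant '0 -0.03 0 0 0 0;0 -0.1 0 0 0 0;0 -0.2 0 0 0 0;0 -0.1 -0.2 0 0 0;0 0 -0.3 0 0 0;0 0 -0.3 0 0 0;0 0 0 0 0 0;0 0 0 0 0 0;0 0 0 0 0 0;0 0 0 0 0 0;0 0 0 0 0 0;0 0 0 0 0 0'
python3 - <<'E'
from h import *
exec(open('far.py').read().replace("print(row)","print(row[5:20],row[-15:-4])"))
b=cams.read_camera("side").astype(int);c=cams.read_camera("side").astype(int);print("motion",(abs(c-im).max(2)>25).sum())
a=cv2.imread("pics/side0.png")[:,:,::-1].astype(int);d=abs(a-c).max(2)>60
for n,(x0,x1,y0,y1) in dict(pliers=(285,372,255,290),jar=(230,265,240,290),offcut=(166,216,200,228),tape=(308,335,165,187),etape=(276,298,170,184)).items():print(n,d[y0:y1,x0:x1].mean().round(3))
E
```

```text
time: 22.13
tcp_pos: [0.4263, -0.0653, 0.0993]
tcp_rot: [[-0.034, 0.999, -0.002], [0.999, 0.034, 0.001], [0.001, -0.002, -1.0]]
wrist_force: [-0.3, -0.5, -0.9]
opening: -0.0003
gripper_force: 0.0
[(-120, 31, 91), (-117, 28, 90), (-114, 29, 88), (-111, 36, 91), (-108, 34, 91), (-105, 33, 92), (-102, 27, 93), (-99, 30, 92), (-96, 30, 92), (-93, 30, 86), (-90, 29, 88), (-87, 21, 143), (-84, 23, 187), (-81, 21, 183), (-78, 22, 182)] [(45, 18, 166), (48, 22, 166), (51, 22, 162), (54, 20, 163), (57, 24, 161), (60, 22, 162), (63, 21, 160), (66, 22, 160), (69, 22, 160), (72, 20, 127), (75, 8, 68)]
motion 73
pliers 0.133
jar 0.0
offcut 0.0
tape 0.152
etape 0.312
```

```bash
python3 -c "
from cell import bot;print(bot.job_done())"
```

```text
the job is handed in; nothing more can be done
None
```

I rolled the bar up the ramp into the groove, pushed it until it met the stop (force rose, no gap visible in the side view), backed the robot clear, and handed the job in at about 22 s; no result was returned.

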